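# Bridge the posts and nest the beakers on top

## Robot

A 6-joint arm with a two-finger parallel gripper is mounted at the origin on the work surface. World frame = base frame: x ahead of the robot, y to its left, z up, the work surface at z = 0. Lengths are in m, angles in degrees, forces in N, time in s.
With the tool pointing down it reaches from about 0.375 to 0.75 m from the base axis. Payload 9 kg.
Tool frame: the origin (TCP) lies where the fingers leave the gripper's body, on its centre line; the fingertips stand 73 mm ahead of it and the grasp point (between the pads) lies 54 mm ahead of it (robot.tip_reach is the distance from the TCP to the fingertips, in m); z points along the fingers, y is the line along which they close (so a half turn about z gives the same grasp; the last joint's range is limited). The gripper opens to 85 mm and grips with 20 to 120 N. Pads are 22 mm wide; open, the fingers measure 114 mm over their backs; the gripper's body (76 mm by 85 mm) begins 54 mm behind the grasp point. The pads swing forward as they close: fully open they stand 13 mm farther back than shut.
Start: joints at [51.698, 5.964, 5.575, 89.605, 0, 77.527], TCP at [0.261, 0.54, 0.304] pointing down, gripper open.
Joint ranges: [-171.21, 171.21], [-48.23, 106.86], [-62.78, 66.21], [-105.2, 120.99], [-86.42, 89.51], [-180, 180]. Speed limits (degrees/s): [127.2, 127.2, 147.25, 180, 180, 180].

## Interface

Orientations are given as [roll, pitch, yaw] about the fixed x, y, z axes, in that order (R = Rz(yaw) Ry(pitch) Rx(roll)).
In Python, from plant import robot gives the robot as it stands. Calls block until the motion is done:
- robot.move_pose(position, orientation): joint-space move of the TCP to a pose.
- robot.line_to(position, vel=0.15, rotation=None, guard=None): straight line of the TCP; rotation=None keeps the orientation; vel is the mean speed in m/s. With guard (N) it stops when the force on the tool has changed by that much, and returns True; else False.
- robot.goto_joints(angles): joint-space move.
- robot.set_gripper(opening): finger opening in m; the grip force is fixed at half the most; returns when the fingers have stopped.
- robot.pause(seconds).
- robot.ik(position, orientation): joint angles nearest the present ones, or None.
- robot.observe(): the state.
- robot.grab_frame(name): name is "scene" or "top"; returns the picture (400x640x3 uint8, blue, green, red); there is no depth.
- robot.get_calibration(name): a dict with "vertical_fov" (degrees; the focal length in pixels is half the picture's height over the tangent of half this angle, whatever the lens; pixels are square), "cx", "cy" (the principal point, pixels), "k1" (the pictures are not rectified: a ray, as slopes to the right and down, at radius r is drawn at 1 + k1 r^2 times it, then the intrinsics apply), "rvec" (rotation vector, rad) and "tvec" (3), from world to camera coordinates, as OpenCV has them. Camera axes: x right, y down, z forward; pixel columns grow to the right and rows downward; lengths in m; the calibration is good to about 2 mm. A picture is of the moment at which its call begins. get_calibration takes no time and is no camera call.
A pose or a line that the arm cannot do raises robot.IKError and nothing moves.
- robot.job_done(): hands the job in; it is judged then, once.
The state is a dict: "time": time; "q": joint angles; "qvel": joint speeds; "joint_torque": joint torques, N m; "tool_pos": TCP position; "tcp_rot": TCP orientation; "ft_force": force on the tool from outside, world axes, zero at the start; "torque": the same for the moment, N m; "gripper_width": finger opening in m; "gripper_force": force on a finger pad.
Only numpy, scipy, OpenCV 4.12 (cv2) and the standard library are available. Lean on these libraries where they do the work, as an engineer would, in place of code of your own. Each camera call takes 0.05 s, during which the arm holds its last target. There are 200 camera calls.

## Task

Put the washed steel beakers away above the optical table: first lay the aluminium bar flat across the tops of the two posts of the stand, square to them and sticking out equally at both ends, then stand the wide beaker upright on the middle of the bar. Next stand the middle-sized beaker inside the wide one, and last the slim beaker inside the middle-sized one. Set each thing down gently rather than dropping it, do not tip the beakers over, and leave the flask, the tip box and the tube rack where they are.

Things in the scene. Friction and masses are not known exactly. Their poses are not given: they have to be found in the camera images.
- stand: fixed stand: black base plate 56 x 190 x 8 mm (long side along its y) carrying two steel posts 25 mm in diameter at y = -65 and +65 mm, each with a flat round head 40 mm in diameter and 6 mm thick, whose top is 60 mm above the table; origin at the centre of the plate's underside, on the table
- stand_top (a point): point midway between the two post heads, level with their tops (60 mm above the table); same axes as the stand
- bar: loose aluminium bar, 40 mm wide (its x), 190 mm long (its y), 16 mm thick (its z), about 0.3 kg, lying flat on the table at the start; origin at the centre of its underside
- wide_beaker: wide plain steel beaker, open top, 60 mm high, outer diameter 62 mm at the foot and 68 mm at the rim, wall 3 mm, floor 4 mm, about 0.16 kg; upright on the table; origin at the centre of its underside, z up its axis when upright
- mid_beaker: middle-sized plain steel beaker, open top, 88 mm high, outer diameter 46 mm at the foot and 51 mm at the rim, wall 3 mm, floor 4 mm, about 0.14 kg; inside the wide beaker it stands on its floor and its rim sticks out 32 mm; origin at the centre of its underside, z up its axis when upright
- slim_beaker: slim plain steel beaker, open top, 116 mm high, outer diameter 31 mm at the foot and 36 mm at the rim, wall 3 mm, floor 4 mm, about 0.12 kg; inside the middle-sized beaker it stands on its floor and its rim sticks out 32 mm; origin at the centre of its underside, z up its axis when upright
- flask: bystander: conical amber flask with yellow cap, 80 mm wide at the foot, 100 mm high; origin at the centre of its underside
- tip_box: bystander: blue and white pipette-tip box 85 x 125 x 50 mm; origin at the centre of its underside
- tube_rack: bystander: orange rack of four capped tubes, 75 x 170 mm, 94 mm high; origin at the centre of its underside
Mind the look-alikes: they are no part of the job. What is shaped like the mid_beaker but pink or yellow is not meant.

How it is judged (in metres and radians):
On the way, in this order (a step that is already met when the one before it is completed fails the run):
1. the bar lies released across both post heads (x of bar in the frame of stand between -0.013 and 0.013 m and y of bar in the frame of stand between -0.018 and 0.018 m and z of bar in the frame of stand between 0.056 and 0.064 m and angle between the y axis of bar and the y axis of stand, either way round below 0.15 rad and angle between bar's own z axis and vertical below 0.05 rad and contact force between the fingers and bar below 0.1 N), for 0.2 s.
2. the wide beaker stands released on the middle of the bar (x of bar in the frame of stand between -0.013 and 0.013 m and y of bar in the frame of stand between -0.018 and 0.018 m and z of bar in the frame of stand between 0.056 and 0.064 m and angle between the y axis of bar and the y axis of stand, either way round below 0.15 rad and angle between bar's own z axis and vertical below 0.05 rad and x of wide_beaker in the frame of bar between -0.015 and 0.015 m and y of wide_beaker in the frame of bar between -0.022 and 0.022 m and z of wide_beaker in the frame of bar between 0.012 and 0.02 m and angle between wide_beaker's own z axis and vertical below 0.08 rad and contact force between the fingers and wide_beaker below 0.1 N), for 0.2 s.
3. the middle-sized beaker stands released inside the wide one (x of bar in the frame of stand between -0.013 and 0.013 m and y of bar in the frame of stand between -0.018 and 0.018 m and z of bar in the frame of stand between 0.056 and 0.064 m and angle between the y axis of bar and the y axis of stand, either way round below 0.15 rad and angle between bar's own z axis and vertical below 0.05 rad and x of wide_beaker in the frame of bar between -0.015 and 0.015 m and y of wide_beaker in the frame of bar between -0.022 and 0.022 m and z of wide_beaker in the frame of bar between 0.012 and 0.02 m and angle between wide_beaker's own z axis and vertical below 0.08 rad and horizontal distance between mid_beaker and wide_beaker below 0.012 m and z of mid_beaker in the frame of wide_beaker between 0 and 0.009 m and angle between mid_beaker's own z axis and vertical below 0.12 rad and contact force between the fingers and mid_beaker below 0.1 N), for 0.2 s.
4. the slim beaker stands released inside the middle-sized one (x of bar in the frame of stand between -0.013 and 0.013 m and y of bar in the frame of stand between -0.018 and 0.018 m and z of bar in the frame of stand between 0.056 and 0.064 m and angle between the y axis of bar and the y axis of stand, either way round below 0.15 rad and angle between bar's own z axis and vertical below 0.05 rad and x of wide_beaker in the frame of bar between -0.015 and 0.015 m and y of wide_beaker in the frame of bar between -0.022 and 0.022 m and z of wide_beaker in the frame of bar between 0.012 and 0.02 m and angle between wide_beaker's own z axis and vertical below 0.08 rad and horizontal distance between mid_beaker and wide_beaker below 0.012 m and z of mid_beaker in the frame of wide_beaker between 0 and 0.009 m and angle between each of mid_beaker, slim_beaker's own z axis and vertical below 0.12 rad and horizontal distance between slim_beaker and mid_beaker below 0.01 m and z of slim_beaker in the frame of mid_beaker between 0 and 0.009 m and contact force between the fingers and slim_beaker below 0.1 N), for 0.2 s.
At the end, for the whole second after the job is handed in: Bar level on both post heads (13 mm across, 18 mm along, 0.15 rad), wide beaker upright on it (15 mm across, 22 mm along of its middle), mid beaker on the wide one's floor (12 mm of its centre), slim one on the mid one's floor (10 mm), all upright, released, at rest (x of bar in the frame of stand between -0.013 and 0.013 m and y of bar in the frame of stand between -0.018 and 0.018 m and z of bar in the frame of stand between 0.056 and 0.064 m and angle between the y axis of bar and the y axis of stand, either way round below 0.15 rad and angle between bar's own z axis and vertical below 0.05 rad and x of wide_beaker in the frame of bar between -0.015 and 0.015 m and y of wide_beaker in the frame of bar between -0.022 and 0.022 m and z of wide_beaker in the frame of bar between 0.012 and 0.02 m and angle between wide_beaker's own z axis and vertical below 0.08 rad and horizontal distance between mid_beaker and wide_beaker below 0.012 m and z of mid_beaker in the frame of wide_beaker between 0 and 0.009 m and angle between each of mid_beaker, slim_beaker's own z axis and vertical below 0.12 rad and horizontal distance between slim_beaker and mid_beaker below 0.01 m and z of slim_beaker in the frame of mid_beaker between 0 and 0.009 m and linear speed of each of bar, wide_beaker, mid_beaker, slim_beaker below 0.03 m/s); the robot touches nothing.
It fails at once if the flask is pushed more than 30 mm or tipped (distance of flask from where it was at the start of the episode above 0.03 m or angle between flask's own z axis and vertical above 0.4 rad).
It fails at once if the tip box is pushed more than 30 mm or tipped (distance of tip_box from where it was at the start of the episode above 0.03 m or angle between tip_box's own z axis and vertical above 0.4 rad).
It fails at once if the tube rack is pushed more than 30 mm or tipped (distance of tube_rack from where it was at the start of the episode above 0.03 m or angle between tube_rack's own z axis and vertical above 0.4 rad).
It fails at once if a beaker is tipped over (angle between any of wide_beaker, mid_beaker, slim_beaker's own z axis and vertical above 0.8 rad).
It fails at once if the bar or a beaker is dropped or thrown (falls faster than 0.8 m/s out of the fingers, a drop of about 3 cm) ((linear speed of bar above 0.8 m/s and contact force between the fingers and bar below 0.1 N) or (linear speed of wide_beaker above 0.8 m/s and contact force between the fingers and wide_beaker below 0.1 N) or (linear speed of mid_beaker above 0.8 m/s and contact force between the fingers and mid_beaker below 0.1 N) or (linear speed of slim_beaker above 0.8 m/s and contact force between the fingers and slim_beaker below 0.1 N)).
It also fails if it takes over 72 s, if anything falls off the work surface, if the arm or the gripper's body presses on something with over 40 N, if the wrist force passes 120 N, or if a joint passes its speed limit or range.

## Working session

There is one attempt and no reset: what is moved stays moved. The work goes in short steps, each a Python script; the robot and the scene stay as the last script left them, time stands still between calls to the robot, and variables do not carry over. Pictures are saved under pics/ and viewed, at most 10 in all, crops included, and the job is handed in when it is done.

```bash
mkdir -p pics; python3 - <<'E'
from plant import robot
import cv2
for n in("scene","top"):
    cv2.imwrite(f"pics/{n}0.png",robot.grab_frame(n)); print(n,robot.get_calibration(n))
print(robot.observe())
E
```

```text
scene {'vertical_fov': 53.645347156549676, 'cx': 314.7908780446019, 'cy': 200.88543692751216, 'k1': 0.017894818120555506, 'rvec': array([ 1.70338451,  1.98845136, -0.69595011]), 'tvec': array([ 0.10973173, -0.42748014,  1.47161671])}
top {'vertical_fov': 50.35363992837618, 'cx': 312.48265430637537, 'cy': 200.1113113073446, 'k1': -0.026388231299207258, 'rvec': array([ 2.14968257, -2.07770449,  0.22384244]), 'tvec': array([-0.02089471,  0.62401426,  1.27289695])}
{'time': 0.1, 'q': array([ 5.16969588e+01,  5.99496817e+00,  5.53047236e+00,  8.96023056e+01,
       -5.90030039e-04,  7.75274420e+01]), 'qvel': array([ 0.13400293, -0.14099719,  0.12342923, -0.08540884,  0.08088681,
        0.07751629]), 'joint_torque': array([ 7.64012831e-03, -5.58205390e+01,  5.04720390e+01,  1.30150508e-02,
       -2.14430393e-04,  4.10719725e-07]), 'tool_pos': array([0.26128253, 0.53989386, 0.30319234]), 'tcp_rot': array([-1.79934648e+02, -1.38511149e-02,  1.54169509e+02]), 'ft_force': array([ 0.20057562,  0.21301068, -0.24365403]), 'torque': array([-0.00102624,  0.00696139, -0.00791992]), 'gripper_force': 0.0, 'gripper_width': 0.08524686668423542}
```

View pics/top0.png

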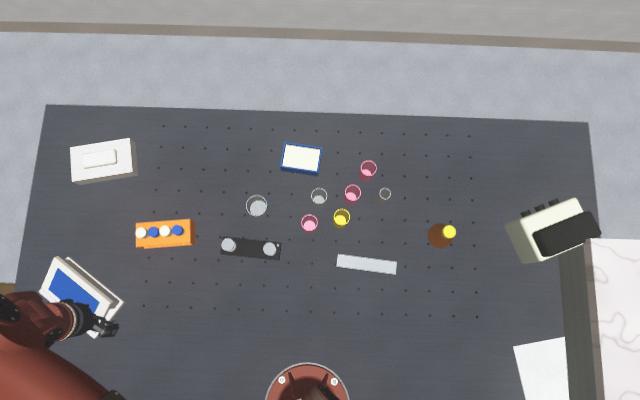

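View pics/scene0.png

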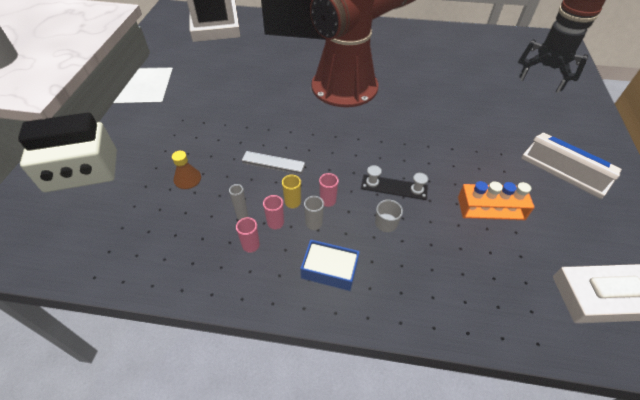

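Candidates in the top view:
- Grey, unpainted steel: wide (257,206), mid (319,196), slim (385,194).
- Mid-shaped look-alikes to reject: pink (309,223), (352,193), (368,169) and yellow (342,217).
- Bar: (366,264). Stand: heads at (229,245) and (269,249).
- Bystanders: flask (440,235), tip box (301,158), rack (163,233).

I'll check the choice in one crop and fit positions.

```bash
cat > vis.py <<'E'
import numpy as np, cv2
from scipy.optimize import least_squares
from plant import robot
def cam(n):
    c=robot.get_calibration(n); f=200/np.tan(np.radians(c["vertical_fov"]/2))
    return c,f
def proj(n,P):
    c,f=cam(n); R,_=cv2.Rodrigues(c["rvec"]); q=np.asarray(P,float)@R.T+c["tvec"]; s=q[:,:2]/q[:,2:]
    s=s*(1+c["k1"]*(s**2).sum(1,keepdims=True)); return s*f+[c["cx"],c["cy"]]
def unproj(n,uv,z):
    return least_squares(lambda p: proj(n,[[p[0],p[1],z]])[0]-uv,[.5,0]).x
A=np.linspace(0,2*np.pi,60,endpoint=False); C=np.c_[np.cos(A),np.sin(A)]
def frustum(x,y,z,d0,d1,h):
    return np.r_[np.c_[C*d0/2+[x,y],0*A+z],np.c_[C*d1/2+[x,y],0*A+z+h]]
def hullmom(n,P):
    "area centroid of the silhouette of the convex point set"
    h=cv2.convexHull((proj(n,P)).astype(np.float32)); m=cv2.moments(h); return np.array([m["m10"]/m["m00"],m["m01"]/m["m00"]]),m["m00"]
def blob(img,mask,uv):
    k,l,st,ce=cv2.connectedComponentsWithStats(mask.astype(np.uint8)); i=l[int(uv[1]),int(uv[0])]
    return l==i if i else None
E
python3 - <<'E'
from vis import *
t=cv2.imread("pics/top0.png"); s=cv2.imread("pics/scene0.png")
a=cv2.resize(t[150:285,210:410],None,fx=4,fy=4,interpolation=cv2.INTER_CUBIC)
cv2.imwrite("pics/crop1.png",a)
for nm,uv,z in [("wide",(257,206),.06),("mid",(319,196),.088),("slim",(385,194),.116),("p1",(309,223),.088),("p2",(352,193),.088),("p3",(368,169),.088),("y",(342,217),.088),("bar",(366,264),.016),("h1",(229,245),.06),("h2",(269,249),.06),("flask",(440,235),0),("tip",(301,158),.05),("rack",(163,233),.09)]:
    print(nm,unproj("top",uv,z).round(3))
    
E
```

```text
wide [0.6   0.174]
mid [ 0.633 -0.019]
slim [ 0.64  -0.219]
p1 [0.548 0.009]
p2 [ 0.646 -0.121]
p3 [ 0.725 -0.171]
y [ 0.57  -0.092]
bar [ 0.434 -0.176]
h1 [0.475 0.253]
h2 [0.467 0.129]
flask [ 0.536 -0.419]
tip [0.766 0.042]
rack [0.501 0.451]
```

View pics/crop1.png

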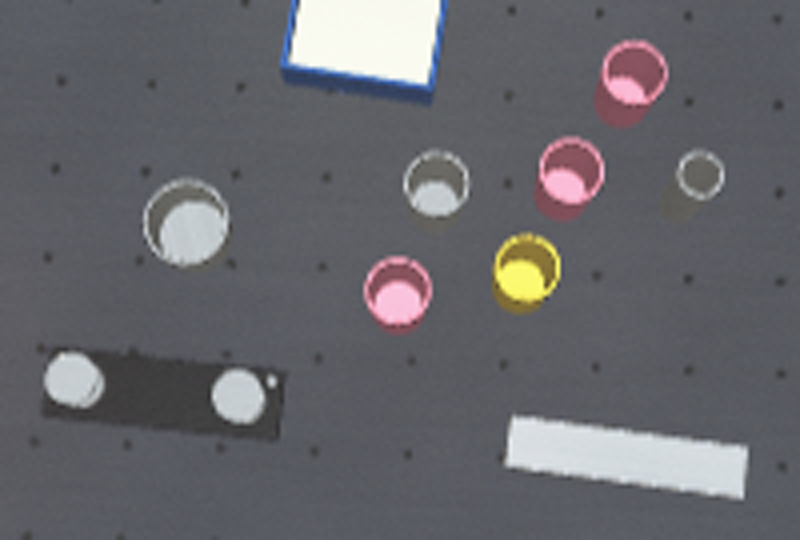

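The crop confirms three bare steel beakers, clearly distinct from the pink and yellow ones. Wide is at crop (187,222), mid (437,183), slim (701,175). The heads are at (73,380) and (238,396), and the bar is at (627,457). Now refining by fitting rims, heads and bar in both cameras.

```bash
cat >> vis.py <<'E'
from scipy.optimize import minimize
def samp(img,n,P):
    p=proj(n,P).astype(np.float32); return cv2.remap(img,p[:,:1].copy(),p[:,1:].copy(),cv2.INTER_CUBIC).astype(float).ravel()
def fit(score,x0,step):
    S=np.r_[[x0],x0+np.diag(step)]
    return minimize(lambda p:-score(p),x0,method="Nelder-Mead",options=dict(initial_simplex=S,xatol=1e-4,fatol=1e-3))
def ring(r,z,p): return np.c_[C*r+p[:2],0*A+z]
def gray(img): return cv2.cvtColor(img,cv2.COLOR_BGR2GRAY).astype(np.float32)
def fitrim(img,n,p0,D,z):
    g=gray(img); sc=lambda p: samp(g,n,ring(D/2-.0015,z,p)).mean()-.5*samp(g,n,ring(D/2+.004,z,p)).mean()-.5*samp(g,n,ring(D/2-.007,z,p)).mean()
    best=max(((sc(np.array(p0)+[a,b]),a,b) for a in np.arange(-.012,.013,.003) for b in np.arange(-.012,.013,.003)))
    r=fit(sc,np.array(p0)+best[1:],[.002,.002]); return r.x,-r.fun
def fitdisc(img,n,p0,D,z):
    g=gray(img); sc=lambda p: sum(samp(g,n,ring(D/2-e,z,p)).mean()-samp(g,n,ring(D/2+e,z,p)).mean() for e in(.001,.003))
    r=fit(sc,np.array(p0),[.006,.006]); return r.x,-r.fun
def rect(p,w,l,z):
    k=np.linspace(-.5,.5,41); e=np.r_[np.c_[0*k-w/2,k*l],np.c_[0*k+w/2,k*l],np.c_[k*w,0*k-l/2],np.c_[k*w,0*k+l/2]]
    c,s=np.cos(p[2]),np.sin(p[2]); return np.c_[e@np.array([[c,s],[-s,c]])+p[:2],np.full(len(e),z)]
def fitbar(img,n,p0,z=.016):
    g=gray(img); sc=lambda p: sum(samp(g,n,rect(p,.04-e,.19-e,z)).mean()-samp(g,n,rect(p,.04+e,.19+e,z)).mean() for e in(.003,.008))
    r=fit(sc,np.array(p0),[.006,.006,.05]); return r.x,-r.fun
E
python3 - <<'E'
from vis import *
I={n:cv2.imread(f"pics/{n}0.png") for n in("top","scene")}
for n in I:
    for nm,p,D,z in [("wide",(.6,.174),.068,.06),("mid",(.633,-.019),.051,.088),("slim",(.64,-.219),.036,.116)]:
        x,s=fitrim(I[n],n,p,D,z); print(n,nm,x.round(4),round(s,1),proj(n,[[*x,z]])[0].round(1))
    h=[]
    for nm,p in [("h1",(.475,.253)),("h2",(.467,.129))]:
        x,s=fitdisc(I[n],n,p,.04,.06); h.append(x); print(n,nm,x.round(4),round(s,1))
    d=h[0]-h[1]; print("stand",(h[0]+h[1])/2,np.linalg.norm(d),np.degrees(np.arctan2(-d[0],d[1])))
    x,s=fitbar(I[n],n,(.434,-.176,-.09)); print(n,"bar",x[:2].round(4),np.degrees(x[2]).round(2),round(s,1))
E
```

```text
top wide [0.6038 0.1776] 50.3 [256.  204.9]
top mid [ 0.6356 -0.0184] 57.2 [318.7 195.2]
top slim [ 0.6427 -0.2183] 68.2 [384.7 193.2]
top h1 [0.4776 0.2592] 149.1
top h2 [0.4681 0.1289] 190.0
stand [0.47286562 0.19406432] 0.13058231984412336 -4.148489703860145
top bar [ 0.4348 -0.1767] -5.76 213.0
scene wide [0.6017 0.1798] 43.9 [389.2 209.2]Traceback (most recent call last):
  File "<stdin>", line 5, in <module>
  File "vis.py", line 31, in fitrim
    best=max(((sc(np.array(p0)+[a,b]),a,b) for a in np.arange(-.012,.013,.003) for b in np.arange(-.012,.013,.003)))
  File "vis.py", line 31, in <genexpr>
    best=max(((sc(np.array(p0)+[a,b]),a,b) for a in np.arange(-.012,.013,.003) for b in np.arange(-.012,.013,.003)))
               ~~^^^^^^^^^^^^^^^^^^^^
  File "vis.py", line 30, in <lambda>
    g=gray(img); sc=lambda p: samp(g,n,ring(D/2-.0015,z,p)).mean()-.5*samp(g,n,ring(D/2+.004,z,p)).mean()-.5*samp(g,n,ring(D/2-.007,z,p)).mean()
                              ~~~~^^^^^^^^^^^^^^^^^^^^^^^^^
  File "vis.py", line 23, in samp
    p=proj(n,P).astype(np.float32); return cv2.remap(img,p[:,:1].copy(),p[:,1:].copy(),cv2.INTER_CUBIC).astype(float).ravel()
      ~~~~^^^^^
  File "vis.py", line 8, in proj
    c,f=cam(n); R,_=cv2.Rodrigues(c["rvec"]); q=np.asarray(P,float)@R.T+c["tvec"]; s=q[:,:2]/q[:,2:]
        ~~~^^^
  File "vis.py", line 5, in cam
    c=robot.get_calibration(n); f=200/np.tan(np.radians(c["vertical_fov"]/2))
ValueError: time passes only in moves, steps and waits
```

```bash
python3 - <<'E'
s=open("vis.py").read()
s=s.replace("def cam(n):","import functools\n@functools.lru_cache\ndef cam(n):")
open("vis.py","w").write(s)
E
python3 - <<'E'
from vis import *
I={"scene":cv2.imread("pics/scene0.png")}
for n in I:
    for nm,p,D,z in [("wide",(.6038,.1776),.068,.06),("mid",(.6356,-.0184),.051,.088),("slim",(.6427,-.218),.036,.116)]:
        x,s=fitrim(I[n],n,p,D,z); print(n,nm,x.round(4),round(s,1),proj(n,[[*x,z]])[0].round(1))
    h=[]
    for nm,p in [("h1",(.4776,.259)),("h2",(.468,.129))]:
        x,s=fitdisc(I[n],n,p,.04,.06); h.append(x); print(n,nm,x.round(4),round(s,1))
    d=h[0]-h[1]; print("stand",(h[0]+h[1])/2,np.linalg.norm(d),np.degrees(np.arctan2(-d[0],d[1])))
    x,s=fitbar(I[n],n,(.434,-.176,-.09)); print(n,"bar",x[:2].round(4),np.degrees(x[2]).round(2),round(s,1))
# feasibility
for nm,p,zs in [("bar",(.4348,-.1767),(.075,.2)),("stand",(.4729,.194),(.13,.345)),("wide",(.6028,.1785),(.1,.2)),("mid",(.635,-.018),(.12,.25)),("slim",(.6425,-.218),(.15,.345))]:
    for z in zs:
        for yaw in (-5,85,-95,40,-50,130,175):
            q=robot.ik([*p,z],[180,0,yaw]); print(nm,z,yaw,None if q is None else np.round(q,0))
E
```

```text
scene wide [0.6017 0.1798] 43.9 [389.2 209.2]
scene mid [ 0.6338 -0.0159] 50.8 [313.4 203.1]
scene slim [ 0.6412 -0.2152] 51.2 [235.5 189.1]
scene h1 [0.477  0.2614] 125.3
scene h2 [0.4678 0.1318] 123.8
stand [0.47239106 0.19659014] 0.1299248310185894 -4.064815390536591
scene bar [ 0.4341 -0.1733] -5.84 174.4
bar 0.075 -5 [-38. -12. -36.  66.   0. 147.]
bar 0.075 85 [-38. -12. -36.  66.   0.  57.]
bar 0.075 -95 [ -38.  -12.  -36.   66.    0. -123.]
bar 0.075 40 [-38. -12. -36.  66.   0. 102.]
bar 0.075 -50 [ -38.  -12.  -36.   66.    0. -168.]
bar 0.075 130 [-38. -12. -36.  66.   0.  12.]
bar 0.075 175 [-38. -12. -36.  66.   0. -33.]
bar 0.2 -5 [-38. -17. -27.  80.   0. 147.]
bar 0.2 85 [-38. -17. -27.  80.   0.  57.]
bar 0.2 -95 [ -38.  -17.  -27.   80.    0. -123.]
bar 0.2 40 [-38. -17. -27.  80.   0. 102.]
bar 0.2 -50 [ -38.  -17.  -27.   80.    0. -168.]
bar 0.2 130 [-38. -17. -27.  80.   0.  12.]
bar 0.2 175 [-38. -17. -27.  80.   0. -33.]
stand 0.13 -5 [   8.   -7.  -26.   72.    0. -167.]
stand 0.13 85 [  8.  -7. -26.  72.   0. 103.]
stand 0.13 -95 [  8.  -7. -26.  72.   0. -7
[... 1758 characters left out ...]
[-13.  12.   6.  85.   0.  -8.]
slim 0.15 -5 [-30.  21.   7.  76.   0. 155.]
slim 0.15 85 [-30.  21.   7.  76.   0.  65.]
slim 0.15 -95 [ -30.   21.    7.   76.    0. -115.]
slim 0.15 40 [-30.  21.   7.  76.   0. 110.]
slim 0.15 -50 [ -30.   21.    7.   76.    0. -160.]
slim 0.15 130 [-30.  21.   7.  76.   0.  20.]
slim 0.15 175 [-30.  21.   7.  76.   0. -25.]
slim 0.345 -5 [-30.  22.  28.  96.   0. 155.]
slim 0.345 85 [-30.  22.  28.  96.   0.  65.]
slim 0.345 -95 [ -30.   22.   28.   96.    0. -115.]
slim 0.345 40 [-30.  22.  28.  96.   0. 110.]
slim 0.345 -50 [ -30.   22.   28.   96.    0. -160.]
slim 0.345 130 [-30.  22.  28.  96.   0.  20.]
slim 0.345 175 [-30.  22.  28.  96.   0. -25.]
```

Pixel fits agree within about 3 mm across cameras, so I'll average them. Now the bar.

```bash
cat > act.py <<'E'
from plant import robot
import numpy as np
ST=(.4726,.1953); YS=-4.1
WIDE=(.6028,.1787); MID=(.6347,-.0172); SLIM=(.642,-.2168); BAR=(.4345,-.175); YB=-5.8
def st(msg):
    o=robot.observe(); print(msg,"t",round(o["time"],2),"tcp",o["tool_pos"].round(4),"rot",np.round(o["tcp_rot"],1),"w",round(o["gripper_width"],4),"gf",round(float(o["gripper_force"]),1),"F",o["ft_force"].round(1)); return o
def over(p,z,yaw): robot.move_pose([p[0],p[1],z],[180,0,yaw])
def line(p,z,v=.15,guard=None): return robot.line_to([p[0],p[1],z],vel=v,guard=guard)
E
python3 - <<'E'
from act import *
print(robot.tip_reach)
over(BAR,.16,90+YB); st("over")
robot.set_gripper(.06); st("open"); print(robot.tip_reach)
line(BAR,.085,.15)
print(line(BAR,.058,.025,guard=5)); o=st("touch")
z=o["tool_pos"][2]+.005
line(BAR,z,.05); robot.set_gripper(.03); st("closed")
E
```

```text
0.0726
over t 2.75 tcp [ 0.4348 -0.1745  0.1602] rot [180.   -0.   84.3] w 0.0855 gf 0.0 F [0.7 0.5 0.2]
open t 3.12 tcp [ 0.4346 -0.1749  0.16  ] rot [-180.    -0.    84.2] w 0.06 gf 0.0 F [-0.5 -0.4  0.4]
0.0726
True
touch t 4.5 tcp [ 0.4345 -0.175   0.0676] rot [-180.    -0.    84.2] w 0.0603 gf 4.1 F [-3.   2.1  7.6]
closed t 5.08 tcp [ 0.4345 -0.1751  0.0726] rot [-180.    -0.    84.2] w 0.0383 gf 62.4 F [-0.4  0.1  3.2]
```

```bash
python3 - <<'E'
from act import *
line(BAR,.20); o=st("lift")
over(ST,.20,90+YS); st("over stand")
line(ST,.145,.12)
print(line(ST,.1296,.03,guard=5)); st("down")
E
python3 - <<'E'
from vis import *
for n in("top","scene"): cv2.imwrite(f"pics/{n}1.png",robot.grab_frame(n))
a=cv2.imread("pics/top1.png")[190:300,170:330]; b=cv2.imread("pics/scene1.png")[120:230,320:480]
cv2.imwrite("pics/c1.png",cv2.resize(np.vstack([a,b]),None,fx=2.7,fy=2.7,interpolation=cv2.INTER_CUBIC))
E
```

```text
lift t 6.08 tcp [ 0.434  -0.1747  0.1988] rot [-1.799e+02 -1.000e-01  8.420e+01] w 0.0388 gf 61.6 F [-0.2  0.4 -2.6]
over stand t 7.47 tcp [0.4729 0.1945 0.1998] rot [-180.     0.    85.8] w 0.0386 gf 61.6 F [ 0.2 -0.3 -2.6]
True
down t 8.53 tcp [0.4728 0.1953 0.1327] rot [180.   -0.   85.9] w 0.0387 gf 62.6 F [-2.3 -0.6  6.4]
```

View pics/c1.png

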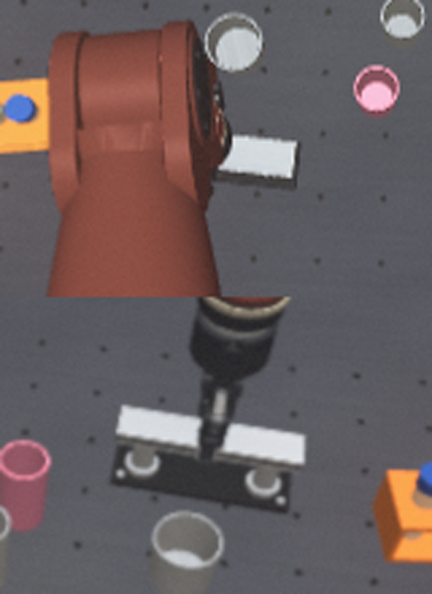

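The scene view shows the bar on both posts with the heads hidden beneath it. The contact height of 60.1 mm above the pick height agrees. I'll release, go to the wide beaker and measure the bar on the way.

```bash
python3 - <<'E'
from act import *
robot.set_gripper(.06); line(ST,.21,.2); st("rel")
robot.set_gripper(.085)
over((.64,.0),.30,85); st("away")
from vis import *
for n in("top","scene"):
    im=robot.grab_frame(n); cv2.imwrite(f"pics/{n}2.png",im)
    x,s=fitbar(im,n,(*ST,np.radians(YS)),.076); print(n,x[:2].round(4),np.degrees(x[2]).round(2),round(s,1))
    x,s=fitrim(im,n,WIDE,.068,.06); print(n,x.round(4),round(s,1))
a=cv2.imread("pics/top2.png")[150:300,170:330]; b=cv2.imread("pics/scene2.png")[120:270,320:480]
cv2.imwrite("pics/c2.png",cv2.resize(np.hstack([a,b]),None,fx=2.5,fy=2.5,interpolation=cv2.INTER_CUBIC))
E
```

```text
rel t 9.51 tcp [0.4728 0.1953 0.2102] rot [-180.     0.    85.9] w 0.0601 gf 0.0 F [-0.1 -0.5 -0.7]
away t 10.94 tcp [0.6395 0.001  0.2995] rot [-179.9   -0.    85. ] w 0.0852 gf 0.0 F [-0.7 -0.  -0.2]
top [0.4744 0.1931] -3.83 99.7
top [0.6032 0.177 ] 33.8
scene [0.4744 0.1957] -4.16 183.5
scene [0.6018 0.1797] 43.4
```

View pics/c2.png

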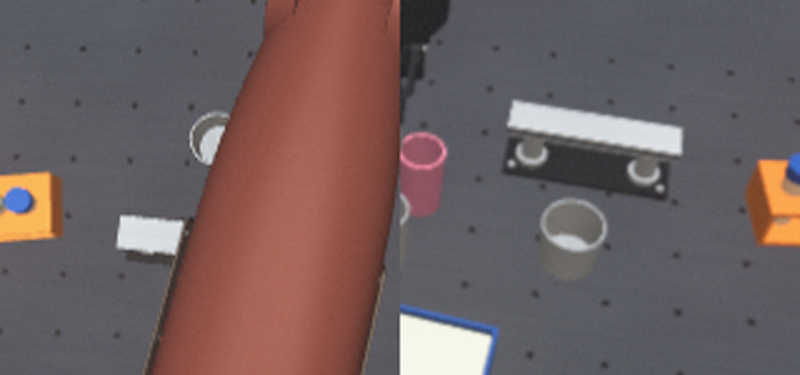

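The view shows the bar seated squarely on both heads, within about 2 mm. The wide beaker is next.

```bash
python3 - <<'E'
from act import *
B=(.474,.195)
over(WIDE,.16,85.9); line(WIDE,.085,.12); st("at")
robot.set_gripper(.05); o=st("grip"); z=o["tool_pos"][2]
line(WIDE,.22); st("lift")
over(B,.22,85.9)
line(B,z+.085,.12); print(line(B,z+.073,.03,guard=5)); st("down")
robot.set_gripper(.084); st("open"); line(B,.25,.2)
robot.move_pose([.63,-.1,.28],[180,0,30]); st("away")
from vis import *
for n in("top","scene"):
    im=robot.grab_frame(n); cv2.imwrite(f"pics/{n}3.png",im)
    x,s=fitrim(im,n,B,.068,.136); print(n,"wide",x.round(4),round(s,1))
    x,s=fitrim(im,n,MID,.051,.088); print(n,"mid",x.round(4),round(s,1))
b=cv2.imread("pics/scene3.png")[100:250,220:480]
cv2.imwrite("pics/c3.png",cv2.resize(b,None,fx=3,fy=3,interpolation=cv2.INTER_CUBIC))
E
```

```text
at t 12.73 tcp [0.6034 0.1785 0.0859] rot [179.9  -0.   85.9] w 0.0847 gf 0.0 F [ 0.5  0.7 -0.2]
grip t 13.06 tcp [0.6037 0.1788 0.0869] rot [179.9  -0.   85.9] w 0.0653 gf 66.3 F [-1.6 -0.1  5.7]
lift t 14.11 tcp [0.6023 0.1787 0.2187] rot [-179.9    0.    85.9] w 0.0653 gf 66.5 F [ 1.7 -0.  -2.5]
True
down t 15.62 tcp [0.4746 0.1951 0.1628] rot [179.9  -0.   85.9] w 0.065 gf 66.7 F [-2.3 -0.8  5.3]
open t 15.95 tcp [0.474  0.1949 0.1616] rot [-180.     0.    85.9] w 0.0844 gf 0.0 F [-1.1 -0.1 -0.1]
away t 17.81 tcp [ 0.6298 -0.0986  0.2799] rot [-180.     0.    30.1] w 0.0841 gf 0.0 F [-0.2  0.8 -0.5]
top wide [0.4765 0.1951] 51.9
top mid [ 0.6405 -0.0097] 1.5
scene wide [0.4754 0.1962] 45.4
scene mid [ 0.6339 -0.0159] 51.1
```

View pics/c3.png

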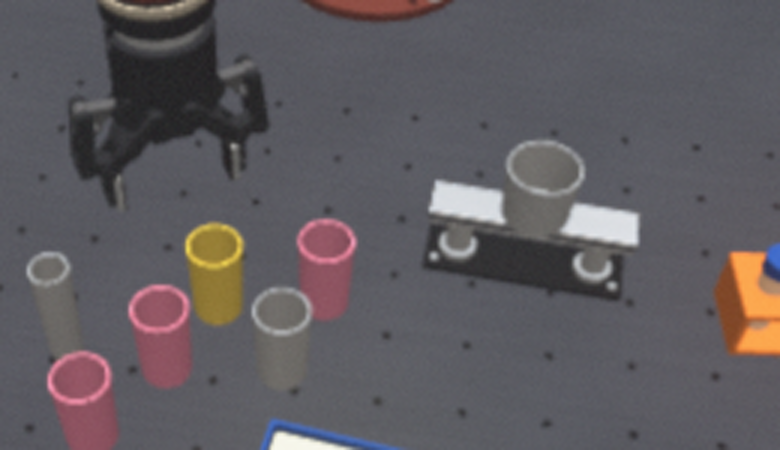

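Wide beaker upright at the bar's middle. Mid next.

```bash
python3 - <<'E'
from act import *
W=(.4755,.1955)
robot.set_gripper(.068)
over(MID,.20,30); line(MID,.130,.12); st("at")
robot.set_gripper(.04); o=st("grip"); z=.130
line(MID,.30); st("lift")
over(W,.30,30); robot.pause(.2)
line(W,z+.15,.1); line(W,z+.09,.06,guard=6); print(line(W,z+.076,.03,guard=5)); st("down")
robot.set_gripper(.068); st("open"); line(W,.33,.2)
robot.move_pose([.6,-.28,.33],[180,0,30]); st("away")
from vis import *
for n in("top","scene"):
    im=robot.grab_frame(n); cv2.imwrite(f"pics/{n}4.png",im)
    x,s=fitrim(im,n,W,.068,.136); print(n,"wide",x.round(4),round(s,1))
    x,s=fitrim(im,n,W,.051,.168); print(n,"mid",x.round(4),round(s,1))
    x,s=fitrim(im,n,SLIM,.036,.116); print(n,"slim",x.round(4),round(s,1))
b=cv2.imread("pics/scene4.png")[80:230,220:480]
cv2.imwrite("pics/c4.png",cv2.resize(b,None,fx=3,fy=3,interpolation=cv2.INTER_CUBIC))
E
```

```text
at t 19.48 tcp [ 0.6352 -0.0176  0.131 ] rot [ 1.799e+02 -1.000e-01  3.000e+01] w 0.068 gf 0.0 F [-0.4 -0.   0.5]
grip t 19.79 tcp [ 0.6354 -0.0171  0.1319] rot [ 1.799e+02 -1.000e-01  3.000e+01] w 0.0494 gf 61.5 F [-1.7  1.7  5.6]
lift t 21.07 tcp [ 0.6344 -0.0171  0.2988] rot [-1.799e+02  1.000e-01  3.000e+01] w 0.0497 gf 62.1 F [ 0.3 -0.6 -0.7]
True
down t 24.18 tcp [0.476  0.1957 0.2118] rot [ 1.8e+02 -1.0e-01  3.0e+01] w 0.0493 gf 62.7 F [-1.5  0.5  5.6]
open t 24.5 tcp [0.4753 0.1955 0.2108] rot [-180.    0.   30.] w 0.0678 gf 0.0 F [-0.7 -0.3  0.2]
away t 27.03 tcp [ 0.6003 -0.2788  0.3303] rot [180.   -0.   30.1] w 0.0682 gf 0.0 F [ 0.8 -0.8  0.3]
top wide [0.4758 0.1944] 55.4
top mid [0.4763 0.1956] 47.8
top slim [ 0.6427 -0.2183] 68.6
scene wide [0.4753 0.1961] 34.0
scene mid [0.4748 0.1968] 45.7
scene slim [ 0.6411 -0.2153] 52.2
```

View pics/c4.png

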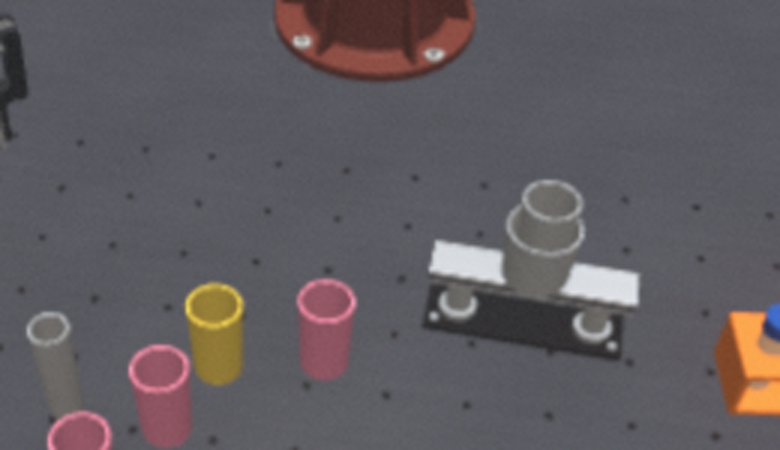

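Mid beaker is nested and upright, concentric with the wide one to about 1 mm. Slim next.

```bash
python3 - <<'E'
from act import *
M=(.4755,.196)
robot.set_gripper(.056)
over(SLIM,.22,30); line(SLIM,.160,.12); st("at")
robot.set_gripper(.025); st("grip"); z=.160
line(SLIM,.36); st("lift")
over(M,.36,30); robot.pause(.2)
line(M,z+.175,.1); line(M,z+.094,.06,guard=6); print(line(M,z+.080,.03,guard=5)); st("down")
robot.set_gripper(.056); st("open"); line(M,.38,.2)
robot.move_pose([.5,-.3,.35],[180,0,30]); st("away")
from vis import *
for n in("top","scene"):
    im=robot.grab_frame(n); cv2.imwrite(f"pics/{n}5.png",im)
    x,s=fitrim(im,n,M,.068,.136); print(n,"wide",x.round(4),round(s,1))
    x,s=fitrim(im,n,M,.051,.168); print(n,"mid",x.round(4),round(s,1))
    x,s=fitrim(im,n,M,.036,.200); print(n,"slim",x.round(4),round(s,1))
    x,s=fitbar(im,n,(*ST,np.radians(YS)),.076); print(n,x[:2].round(4),np.degrees(x[2]).round(2))
b=cv2.imread("pics/scene5.png")[80:230,220:480]
cv2.imwrite("pics/c5.png",cv2.resize(b,None,fx=3,fy=3,interpolation=cv2.INTER_CUBIC))
E
```

```text
at t 28.65 tcp [ 0.6423 -0.2174  0.1612] rot [179.9  -0.   30. ] w 0.0559 gf 0.0 F [-0.5 -0.3  0.5]
grip t 28.98 tcp [ 0.6426 -0.2169  0.1617] rot [ 1.799e+02 -1.000e-01  3.000e+01] w 0.0333 gf 59.6 F [-1.1  2.   5.6]
lift t 30.46 tcp [ 0.6418 -0.2167  0.359 ] rot [-179.9    0.    30. ] w 0.0332 gf 59.6 F [ 1.1  0.3 -1.1]
True
down t 34.56 tcp [0.4758 0.1961 0.2456] rot [ 1.8e+02 -1.0e-01  3.0e+01] w 0.0331 gf 60.2 F [-1.6 -0.1  7.1]
open t 34.91 tcp [0.4754 0.196  0.2447] rot [-180.    0.   30.] w 0.0561 gf 0.0 F [0.8 0.  0. ]
away t 37.54 tcp [ 0.5004 -0.2991  0.3502] rot [180.   -0.   30.1] w 0.0559 gf 0.0 F [-0.6  0.4  1. ]
top wide [0.4758 0.1944] 50.8
top mid [0.4759 0.1949] 51.4
top slim [0.4767 0.1964] 68.0
top [0.4739 0.1934] -4.19
scene wide [0.4753 0.1961] 33.8
scene mid [0.4748 0.1967] 37.7
scene slim [0.4752 0.1974] 46.8
scene [0.4747 0.1956] -4.13
```

View pics/c5.png

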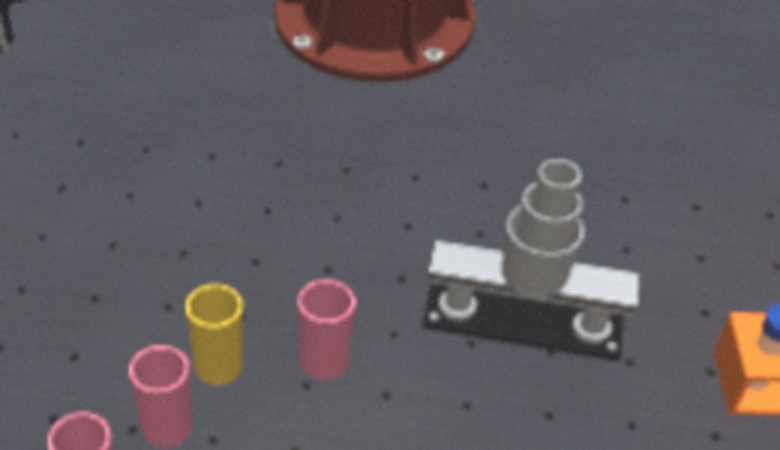

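All three beakers are nested, upright and concentric on the level bar, so I'm handing the job in.

```bash
python3 -c "
from plant import robot
print(robot.job_done())"
```

```text
the job is handed in; nothing more can be done
None
```

The job is handed in at about 38 s: the bar lies across both posts with the wide, middle-sized and slim beakers nested upright on its middle, all within about 2 mm in the last pictures; the hand-in call returned no verdict.

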